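Set the ratchet bench prop one rung higher

ROBOT

A 6-joint arm with a two-finger parallel gripper is mounted at the origin on a cart in front of the work surface, level with it; the furniture and walls round the work are solid. World frame = base frame: x ahead of the robot, y to its left, z up, the work surface at z = 0. Lengths are in m, angles in rad, forces in N, time in s.
With the tool pointing down it reaches from about 0.35 to 0.975 m from the base axis. Payload 4.9 kg.
Tool frame: the origin (TCP) lies midway between the tips of the shut fingers; the grasp point (between the pads) lies 19 mm behind it; z points along the fingers, y is the line along which they close (so a half turn about z gives the same grasp; the last joint's range is limited). The gripper opens to 85 mm and grips with 20 to 120 N. Pads are 22 mm wide; open, the fingers measure 114 mm over their backs; the gripper's body (76 mm by 85 mm) begins 54 mm behind the grasp point. The pads swing forward as they close: fully open they stand 13 mm farther back than shut.
Start: joints at [-1.33, 0.053, 1.613, -0, 1.476, -0.119], TCP at [0.22, -0.585, 0.231] pointing down, gripper open.
Joint ranges: [-3.01, 3.01], [-1.01, 2.22], [0.06, 2.58], [-1.02, 4.17], [0.09, 2.62], [-3.14, 3.14]. Speed limits (rad/s): [2.57, 2.57, 3.14, 3.14, 3.14, 3.14].

INTERFACE

Orientations are given as a unit quaternion [w, x, y, z].
In Python, from plant import state, grab_frame, camera_info, job_done, spot_in, masks_of, pinpoint gives the robot as it stands.
- The arm moves only by the shell command python3 -m handwheel 'ROWS' [OPENING]. ROWS is JSON, a list that holds one entry, the list of rows, each a list of 6 numbers: the shift along the world's x, y, z in m, then the turn, a rotation vector about the world's x, y, z in degrees. In form: [[[tx, ty, tz, ax, ay, az], ...]]. A call has 1 to 20 rows; each row shifts and turns the commanded pose from where the row before left it; what a row does not reach is not made up. A row lasts 1/12 s, in which the tool goes at most 41.7 mm and 7.16 degrees, less where a joint would pass 70% of its speed; a pose out of reach is approached as far as the arm can. A call is refused whole if a number of a shift passes 0.0417 or a number of a turn 7.16, either way. A call with a gripper value outside its range is refused whole. OPENING is the opening, from 0 (shut) to 1 (fully open), set as the call begins (- or left out, the last holds). The fingers move at their own pace and stop on an object; the grip force is fixed at half the most. Time passes only in rows, so rows that do not move let the fingers close. It gives the time, the measured TCP pose, the force, the opening and the grip force at its end, in the units of the state.
- state(): the state, without advancing time (a new reading comes with each control period).
- grab_frame(name): name is "scene" or "top" or "wrist"; returns (picture, depth): 480x640x3 uint8, blue, green, red; 480x640 float32, m along the optical axis (not along the pixel's ray), 0 where there is no reading.
- camera_info(name): a dict with "fx", "fy", "cx", "cy" (pixels), "T" (4x4, takes a point from camera to world coordinates). Camera axes: x right, y up, looking along -z (the intrinsics and any distortion apply to the point x, -y, -z); pixel columns grow to the right and rows downward; lengths in m; the calibration is good to about 2 mm. The wrist camera is an equidistant fisheye: a pixel r from the principal point sees the ray r / f radians off the axis. A picture is of the moment at which its call begins: read the wrist's pose just before it. camera_info takes no time and is no camera call; for the wrist camera it gives the pose at the moment of the call.
- job_done(): hands the job in; it is judged then, once.
Trained networks look in the newest picture that a camera, given by its name, has taken for a name from the list of things; names that differ only in an ending like _2 or _b are one class to them, and where a whole thing is asked for, a point or a joint stands for the part that bears it (a point fixed in the world has none). Each returns a list of dicts, best first, with "conf" (0 to 1); they miss things now and then, are a little off and sometimes report something else, mostly with a low value. They report only what shows in the picture. A call takes as long as a camera call. They do not tell look-alikes from the thing itself.
- spot_in(camera, thing): "box" ([left, top, width, height] in pixels, round what is visible of it).
- masks_of(camera, thing): "region" (480x640 bool, what is visible of it) and "box" ([left, top, width, height] in pixels, round what is visible of it).
- pinpoint(camera, thing): "position" ([column, row] in pixels: a listed point, or the origin of a listed thing).
The state is a dict: "time": time; "joint_pos": joint angles; "joint_vel": joint speeds; "joint_efforts": joint torques, N m; "tool_pos": TCP position; "tool_rot": TCP orientation; "contact_force": force on the tool from outside, world axes, zero at the start; "ft_torque": the same for the moment, N m; "gripper_width": opening from 0.0 (shut) to 1.0 (fully open); "grasp_force": force on a finger pad.
Only numpy, scipy, OpenCV 4.12 (cv2) and the standard library are available. Lean on these libraries where they do the work, as an engineer would, in place of code of your own. Each camera call takes 0.05 s, during which the arm holds its last target. There are 200 camera calls.

TASK

Raise the bench prop's ladder post by one rung: lift it until the hinged pawl at the front of the stand has dropped in under its middle rung (not on to the lowest one), then lower it until that rung rests on the pawl, slowly all the way (under 10 cm/s) and without letting it drop. Then push down on the post with about 10 N, never above 15 N, for half a second to check that the lock holds, and let go, leaving the post standing in its channel with that rung on the pawl and the things round it where they are.

Things in the scene. Friction and masses are not known exactly. Their poses are not given: they have to be found in the camera images.
- stand: The prop's stand, fixed to the bench: grey base plate 116 x 96 x 8 mm with an upright guide channel 36 x 42 mm (x, y), its top 110 mm above the bench. Origin on the channel's axis, on the bench top; z up; -x is its front, where the channel has an open slot. On the front a dark bracket carries a steel pawl 10 mm wide, on a level pin 25 mm before the axis, 20 mm below the pawl's upper face.
- slot (a point): Point on the channel's axis at the pawl's middle height, 92 mm above the bench. By its weight the pawl leans in through the slot to a stop, its flat upper face level across the axis. The bracket was clamped by hand: that face is 79 to 105 mm above the bench, different each time, and is not measured, so the seat must be felt. It stays firm under 35 N; a rung cannot come back down past it.
- post: The loose ladder post, 0.35 to 0.53 kg, upright in the channel with 2 mm play all round: two stiles (30 mm over all in y, 20 mm in x) joined by rungs 8 mm thick, their centres 8, 56, 104 mm above its origin. Origin: centre of its lower end, 8 mm above the bench at the start (on the base plate); z up, axes as the stand's. The pawl then lies between the 56 and 104 mm rungs.
- head (a point): Centre of the post's solid head, the part to grip: 36 mm (x) by 30 mm (y), 40 mm tall, this point 140 mm above the post's origin, a thin rubber pad on top 23.5 mm above this point.
- mid_rung: The middle rung, the first to pass the pawl and the one to be rested on it: origin at its centre, 56 mm above the post's origin, fixed to the post. The pawl falls in under it in about 0.3 s once it is 12 mm above the pawl's face. With the post's lower end 64 to 74 mm above the bench the pawl is sure to be under it and not yet under the lowest rung; resting on the pawl, the lower end is at 27 to 53 mm.
- tape_measure: Bystander: yellow tape measure, 37 x 85 x 61 mm. Origin under its centre.
- nut_jar: Bystander: jar with a pale lid, 75 mm across, 90 mm high. Origin under its centre.
- pliers: Bystander: pliers lying flat, 55 x 172 x 11 mm. Origin under the centre.
- scrap_block: Bystander: wooden block, 62 x 140 x 40 mm. Origin under its centre.
Mind the look-alikes: they are no part of the job. What is shaped like the post but green or red is not meant.

How it is judged:
By the outcome, as a careful person would: the job done as asked, in the order asked, and still so for the second after the job is handed in, with the robot touching nothing.
It also fails if it takes over 58 s, if anything falls off the work surface, if the arm or the gripper's body presses on something with over 40 N, if the wrist force passes 120 N, or if a joint passes its speed limit or range.

## Working session

There is one attempt and no reset: what is moved stays moved. The work goes in short steps, Python scripts to look and compute and a shell command to move; the robot and the scene stay as the last step left them, time stands still between calls to the robot, and variables do not carry over. Pictures are saved under pics/ and viewed, at most 10 in all, crops included, and the job is handed in when it is done.

```bash
mkdir -p pics; cat > h.py <<'E'
import numpy as np,cv2
from plant import *
def px2w(cam,u,v,depth,info=None):
    c=info or camera_info(cam)
    x=(u-c["cx"])/c["fx"]; y=(v-c["cy"])/c["fy"]
    p=np.array([x*depth,-y*depth,-depth,1.])
    return (c["T"]@p)[:3]
E
python3 - <<'E'
from h import *
print({k:np.round(v,3) for k,v in state().items()})
for c in ("scene","top"):
    im,d=grab_frame(c); cv2.imwrite(f"pics/{c}0.png",im); np.save(f"{c}_d.npy",d)
    i=camera_info(c); print(c,{k:np.round(v,3).tolist() if k=="T" else v for k,v in i.items()})
    for t in ("head","post","stand","slot"):
        try:
            for r in pinpoint(c,t)[:4]:
                u,v=r["position"]; dd=d[int(np.clip(v,0,479)),int(np.clip(u,0,639))]
                print(c,t,round(r["conf"],2),np.round([u,v],1),np.round(px2w(c,u,v,dd),3))
        except Exception as e: print(c,t,e)
E
```

```text
{'time': np.float64(0.0), 'joint_pos': array([-1.33 ,  0.053,  1.614, -0.   ,  1.476, -0.119]), 'joint_vel': array([-0.   ,  0.   ,  0.001, -0.   , -0.002,  0.001]), 'joint_efforts': array([-3.0000e-03, -3.9368e+01, -3.7018e+01, -0.0000e+00,  7.0000e-03,
       -0.0000e+00]), 'tool_pos': array([ 0.22 , -0.584,  0.23 ]), 'tool_rot': array([-0.001,  0.984,  0.179, -0.   ]), 'contact_force': array([-0.88 ,  0.96 ,  0.559]), 'ft_torque': array([ 0.009, -0.039, -0.002]), 'grasp_force': np.float64(0.0), 'gripper_width': np.float64(0.995)}
scene {'fx': 451.60327871049196, 'fy': 451.60327871049196, 'cx': 311.47286654474294, 'cy': 238.94992141047945, 'T': [[-0.636, 0.427, -0.643, -0.065], [-0.772, -0.376, 0.513, 0.639], [-0.023, 0.822, 0.569, 0.624], [0.0, 0.0, 0.0, 1.0]]}
scene head 0.78 [323.  213.5] [0.514 0.147 0.16 ]
scene head 0.67 [256.9 233.3] [0.558 0.275 0.147]
scene head 0.57 [283.4 254.7] [0.462 0.282 0.154]
scene post 0.77 [263.2 286.4] [ 0.573  0.265 -0.001]
scene post 0.63 [322.6 268.5] [0.516 0.148 0.021]
scene post 0.52 [436.1 262.7] [ 0.385 -0.074 -0.   ]
scene stand 0.97 [323.7 269.2] [0.525 0.137 0.008]
scene slot 0.94 [324.5 235.7] [0.524 0.135 0.096]
scene slot 0.39 [217.5 369.9] [0.404 0.464 0.047]
top {'fx': 611.6617663967476, 'fy': 611.6617663967476, 'cx': 318.0261150061744, 'cy': 250.32184383404984, 'T': [[0.218, 0.951, -0.217, 0.304], [-0.976, 0.215, -0.041, 0.132], [0.007, 0.221, 0.975, 1.244], [0.0, 0.0, 0.0, 1.0]]}
top head 0.92 [277.3 224.1] [0.576 0.261 0.164]
top head 0.91 [339.9 262.9] [0.529 0.134 0.17 ]
top head 0.72 [256.9 270.5] [0.484 0.277 0.163]
top post 0.72 [333.7 273.9] [0.536 0.142 0.016]
top post 0.68 [279.1 241.7] [0.562 0.259 0.083]
top post 0.64 [264.6 285.9] [0.471 0.265 0.084]
top stand 0.7 [341.6 262.5] [0.53  0.131 0.174]
top stand 0.69 [333.8 278.9] [0.513 0.139 0.088]
top slot 0.77 [337.5 268.9] [0.518 0.136 0.168]
top slot 0.52 [335.3 274. ] [0.523 0.138 0.089]
```

View pics/scene0.png

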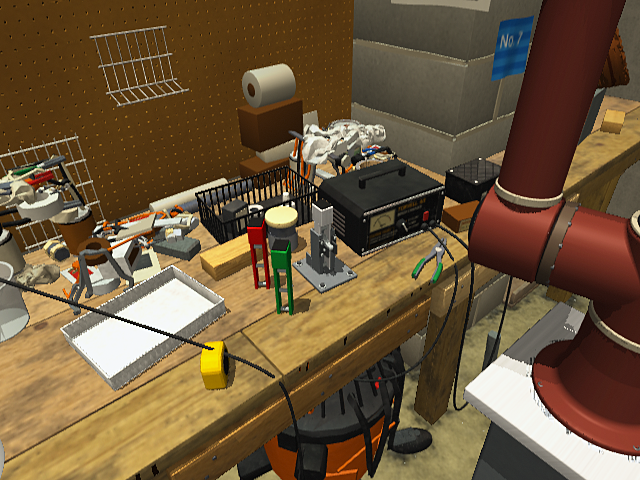

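View pics/top0.png

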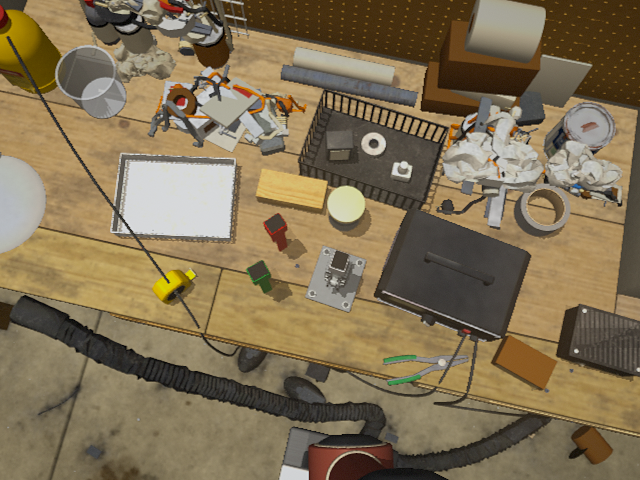

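Both pictures show the grey post in its stand, at about (340,262) in top and (323,215) in scene. Red and green look-alikes stand to its left, with the jar behind and a black power supply on the right. Next: stand yaw and clearances.

```bash
cat > m.py <<'E'
from h import *
c=camera_info("top"); d=np.load("top_d.npy"); im=cv2.imread("pics/top0.png")
v,u=np.mgrid[0:480,0:640]
P=np.stack([(u-c["cx"])/c["fx"]*d,-(v-c["cy"])/c["fy"]*d,-d,np.ones_like(d)],-1)@c["T"].T
P=P[...,:3]
def near(x,y,r): return (np.hypot(P[...,0]-x,P[...,1]-y)<r)&(d>0)
n=near(.527,.134,.035)
top=n&(P[...,2]>.155); p=P[top]; print("head top",len(p),np.median(p,0),p.min(0),p.max(0))
r=cv2.minAreaRect((p[:,:2]*1000).astype(np.float32)); print(r)
hsv=cv2.cvtColor(im,cv2.COLOR_BGR2HSV)
pl=near(.525,.135,.085)&(abs(P[...,2]-.008)<.012)&(hsv[...,1]<60)
pl=cv2.morphologyEx(pl.astype(np.uint8),cv2.MORPH_OPEN,np.ones((3,3)))>0
q=P[pl]; print("plate",len(q),q.mean(0),cv2.minAreaRect((q[:,:2]*1000).astype(np.float32)))
# height map of surroundings
print("surroundings z>0.09 in polar bins:")
m=near(.527,.134,.2)&(P[...,2]>.06)&~n; s=P[m]
a=np.degrees(np.arctan2(s[:,1]-.134,s[:,0]-.527)); R=np.hypot(s[:,1]-.134,s[:,0]-.527)
for k in range(-180,180,20):
    b=(a>=k)&(a<k+20)
    if b.sum()>5: print(k,"minR",R[b].min().round(3),"maxz",s[b,2].max().round(3))
E
python3 m.py; python3 -c "
import cv2;i=cv2.imread('pics/top0.png')[220:330,280:410];cv2.imwrite('pics/c.png',cv2.resize(i,None,fx=5,fy=5,interpolation=2))"
```

```text
head top 337 [0.53184807 0.13500514 0.17103128] [0.51492397 0.11878041 0.15595582] [0.55209816 0.15082295 0.17751393]
((533.1416015625, 135.03390502929688), (29.69194793701172, 36.22431945800781), 84.06201171875)
plate 1827 [0.52097934 0.13632839 0.00832628] ((530.1530151367188, 136.35342407226562), (96.4201431274414, 115.93106842041016), 83.70344543457031)
surroundings z>0.09 in polar bins:
-120 minR 0.081 maxz 0.137
-100 minR 0.081 maxz 0.138
-80 minR 0.086 maxz 0.163
-60 minR 0.102 maxz 0.139
-40 minR 0.158 maxz 0.13
-20 minR 0.102 maxz 0.096
0 minR 0.101 maxz 0.097
20 minR 0.121 maxz 0.093
60 minR 0.121 maxz 0.17
100 minR 0.126 maxz 0.169
```

View pics/c.png

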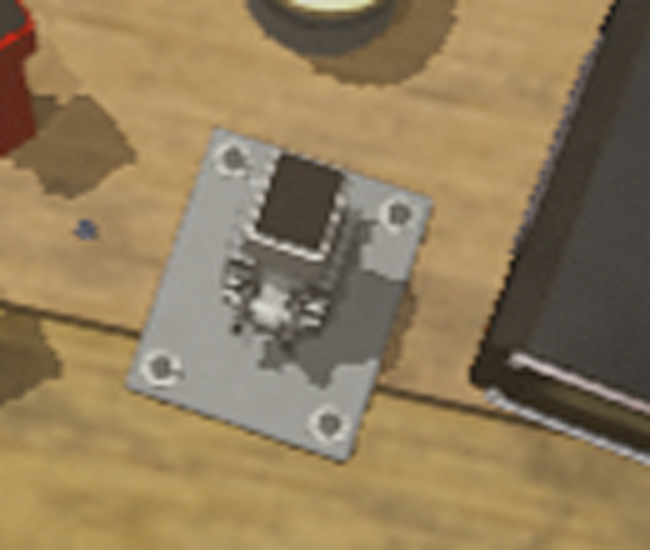

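```bash
python3 -m handwheel '[[[0.005,0.03,0.005,0,0,-1.35],[0.005,0.036,0.005,0,0,-1.35],[0.01,0.036,0.005,0,0,-1.35],[0.015,0.036,0.005,0,0,-1.35],[0.015,0.037,0.005,0,0,-1.35],[0.015,0.037,0.005,0,0,-1.35],[0.015,0.037,0.005,0,0,-1.35],[0.015,0.037,0,0,0,-1.35],[0.015,0.037,0,0,0,-1.35],[0.015,0.037,0,0,0,-1.35],[0.015,0.037,0,0,0,-1.35],[0.018,0.037,0,0,0,-1.35],[0.018,0.037,0,0,0,-1.35],[0.018,0.037,0,0,0,-1.35],[0.018,0.037,0,0,0,-1.35],[0.02,0.037,0,0,0,-1.35],[0.02,0.037,0,0,0,-1.35],[0.02,0.037,0,0,0,-1.35],[0.02,0.036,0,0,0,-1.35],[0.02,0.028,0,0,0,-1.35]]]' 1
python3 -m handwheel '[[[0,0,0,0,0,0],[0,0,0,0,0,0]]]'
python3 - <<'E'
from h import *
from scipy.spatial.transform import Rotation as R
s=state(); print(s["tool_pos"],s["joint_pos"]); q=s["tool_rot"]; print(R.from_quat([*q[1:],q[0]]).as_matrix().round(3))
c=camera_info("wrist"); im,d=grab_frame("wrist"); cv2.imwrite("pics/w1.png",im); np.save("w1_d.npy",d)
print({k:np.round(v,3).tolist() for k,v in c.items()})
for t in ("head","post"): print(t,[(round(r["conf"],2),r["position"]) for r in pinpoint("wrist",t)[:4]])
E
```

```text
time: 2.17
tool_pos: [0.532, 0.1371, 0.2665]
tool_rot: [-0.0, 0.998, -0.055, 0.0]
contact_force: [0.3, -1.4, 1.0]
gripper_width: 1.001
grasp_force: 0.0
time: 2.33
tool_pos: [0.5317, 0.1353, 0.2657]
tool_rot: [0.0, 0.999, -0.054, -0.001]
contact_force: [-0.4, -1.0, 0.5]
gripper_width: 1.0
grasp_force: 0.0
[0.53170911 0.13532337 0.26574293] [ 1.13707116e-01 -1.47374158e-01  1.74913312e+00 -2.84256286e-04
  1.54127309e+00  1.79303839e+00]
[[ 0.994 -0.108 -0.001]
 [-0.108 -0.994 -0.   ]
 [-0.001  0.001 -1.   ]]
{'fx': 371.648, 'fy': 371.648, 'cx': 317.562, 'cy': 243.414, 'T': [[-0.11, 0.952, 0.287, 0.604], [-0.994, -0.105, -0.03, 0.127], [0.001, -0.289, 0.957, 0.407], [0.0, 0.0, 0.0, 1.0]]}
head [(0.7, [161.1, 304.7]), (0.67, [147.4, 198.4])]
post [(0.77, [202.9, 254.9]), (0.73, [197.8, 178.5]), (0.71, [316.0, 197.5])]
```

View pics/w1.png

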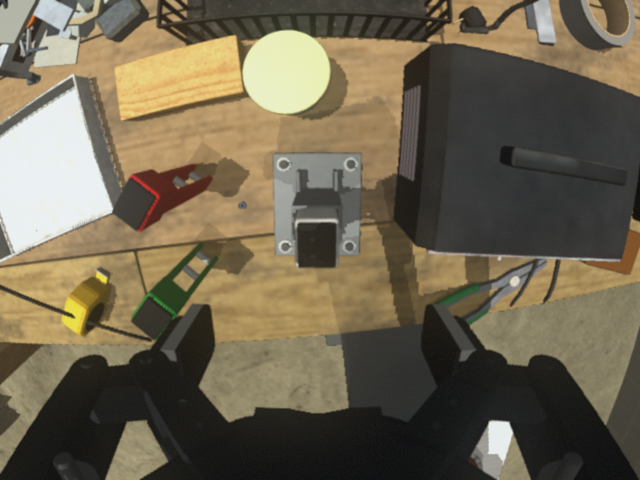

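Wrist view: the grey head is at about (317,243), midway between the fingers (centred near column 318), and the plate edges look square to the picture. I'll measure the head top from here.

```bash
python3 - <<'E'
from h import *
c=camera_info("wrist"); d=np.load("w1_d.npy"); v,u=np.mgrid[0:480,0:640].astype(float)
x=(u-c["cx"])/c["fx"];y=(v-c["cy"])/c["fy"];r=np.hypot(x,y)+1e-9;k=np.tan(np.minimum(r,1.5))/r
P=(np.stack([x*k*d,-y*k*d,-d,np.ones_like(d)],-1)@c["T"].T)[...,:3]
n=(np.hypot(P[...,0]-.532,P[...,1]-.135)<.035)&(d>0)&(abs(P[...,2]-.171)<.006)
p=P[n];print(len(p),np.median(p,0).round(4),cv2.minAreaRect((p[:,:2]*1000).astype(np.float32)))
b=(np.hypot(P[...,0]-.53,P[...,1]-.136)<.09)&(d>0)&(abs(P[...,2]-.008)<.004); q=P[b]
print(np.round(np.percentile(P[240:246,:][n[240:246,:]],[1,99],axis=0),4))
E
```

```text
2135 [0.5334 0.133  0.1711] ((531.8190307617188, 133.054931640625), (29.62841033935547, 35.58821105957031), 82.51004791259766)
[[0.5293 0.1187 0.1655]
 [0.5365 0.1473 0.1727]]
```

```bash
python3 -m handwheel '[[[0,-0.0015,-0.01,0,0,-0.5],[0,0,-0.014,0,0,0],[0,0,-0.014,0,0,0],[0,0,-0.014,0,0,0],[0,0,-0.014,0,0,0],[0,0,-0.014,0,0,0],[0,0,-0.014,0,0,0],[0,0,-0.014,0,0,0],[0,0,-0.012,0,0,0],[0,0,-0.01,0,0,0],[0,0,-0.006,0,0,0],[0,0,0,0,0,0],[0,0,0,0,0,0]]]' 1
```

```text
time: 3.57
tool_pos: [0.5316, 0.1325, 0.1302]
tool_rot: [-0.0, 0.998, -0.06, -0.0]
contact_force: [0.2, -0.2, -0.2]
gripper_width: 0.997
grasp_force: 0.0
```

```bash
python3 -m handwheel '[[[0,0,0,0,0,0],[0,0,0,0,0,0],[0,0,0,0,0,0],[0,0,0,0,0,0],[0,0,0,0,0,0],[0,0,0,0,0,0],[0,0,0,0,0,0],[0,0,0,0,0,0]]]' 0
```

```text
time: 4.23
tool_pos: [0.5321, 0.1333, 0.1311]
tool_rot: [-0.001, 0.998, -0.06, 0.001]
contact_force: [0.7, 4.4, 3.2]
gripper_width: 0.345
grasp_force: 60.9
```

```bash
python3 -m handwheel '[[[0,0.0005,0.001,0,0,0],[0,0.0003,0.002,0,0,0],[0,0,0.003,0,0,0],[0,0,0.002,0,0,0],[0,0,0.002,0,0,0],[0,0,0,0,0,0],[0,0,0,0,0,0]]]'
```

```text
time: 4.82
tool_pos: [0.5302, 0.1334, 0.1386]
tool_rot: [-0.0, 0.998, -0.06, -0.002]
contact_force: [1.0, 5.3, -8.2]
gripper_width: 0.346
grasp_force: 59.9
```

```bash
python3 -m handwheel '[[[0.0003,0.0005,0.001,0,0,0],[0.0003,0.0005,0.003,0,0,0],[0,0.0003,0.004,0,0,0],[0,0,0.004,0,0,0],[0,0,0.004,0,0,0],[0,0,0.002,0,0,0],[0,0,0,0,0,0],[0,0,0,0,0,0]]]'
```

```text
time: 5.48
tool_pos: [0.5323, 0.1345, 0.1587]
tool_rot: [0.0, 0.998, -0.06, 0.0]
contact_force: [0.5, 0.1, -5.2]
gripper_width: 0.345
grasp_force: 60.2
```

```bash
python3 -m handwheel '[[[0,0,0.001,0,0,0],[0,0,0.003,0,0,0],[0,0,0.004,0,0,0],[0,0,0.004,0,0,0],[0,0,0.004,0,0,0],[0,0,0.004,0,0,0],[0,0,0.004,0,0,0],[0,0,0.004,0,0,0],[0,0,0.003,0,0,0],[0,0,0.002,0,0,0],[0,0,0,0,0,0],[0,0,0,0,0,0],[0,0,0,0,0,0],[0,0,0,0,0,0],[0,0,0,0,0,0],[0,0,0,0,0,0]]]'; python3 - <<'E'
from h import *
print(state()["tool_pos"])
im,d=grab_frame("scene"); print(state()["contact_force"])
cv2.imwrite("pics/s2.png",cv2.resize(im[150:310,250:420],None,fx=3.5,fy=3.5,interpolation=2))
E
```

```text
time: 6.82
tool_pos: [0.532, 0.1346, 0.191]
tool_rot: [0.0, 0.998, -0.06, -0.0]
contact_force: [0.4, -0.3, -4.9]
gripper_width: 0.342
grasp_force: 60.2
[0.53196163 0.13456567 0.19104891]
[-0.07990681 -0.2343815  -4.75247928]
```

View pics/s2.png

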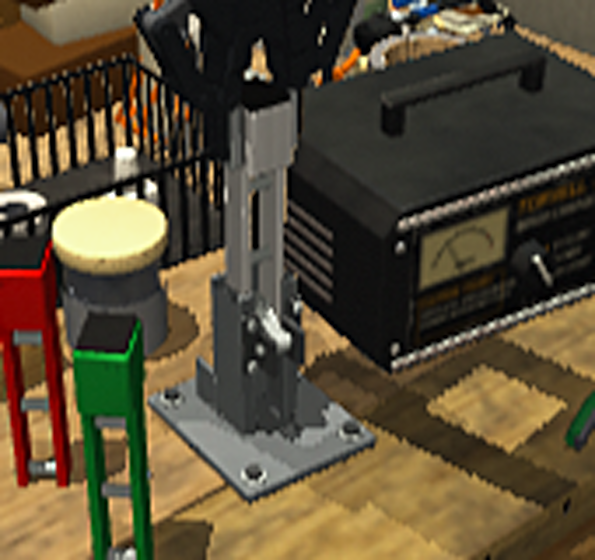

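Scene crop: the post is raised, with the pawl showing at about (272,330) in the crop and the head held by the fingers. Now I lower it, with a force check between the small steps.

```bash
cat > chk.py <<'E'
from plant import state
import sys
s=state(); f=s["contact_force"]; print("z",round(s["tool_pos"][2],4),"F",f.round(1)); sys.exit(int(f[2]>-2.5))
E
python3 -m handwheel '[[[0,0,-0.001,0,0,0],[0,0,-0.002,0,0,0],[0,0,-0.002,0,0,0],[0,0,-0.002,0,0,0],[0,0,-0.002,0,0,0],[0,0,-0.002,0,0,0],[0,0,-0.002,0,0,0],[0,0,-0.001,0,0,0],[0,0,0,0,0,0]]]' >/dev/null && python3 chk.py &&
python3 -m handwheel '[[[0,0,-0.001,0,0,0],[0,0,-0.0005,0,0,0],[0,0,0,0,0,0]]]' >/dev/null && python3 chk.py &&
python3 -m handwheel '[[[0,0,-0.001,0,0,0],[0,0,-0.0005,0,0,0],[0,0,0,0,0,0]]]' >/dev/null && python3 chk.py &&
python3 -m handwheel '[[[0,0,-0.001,0,0,0],[0,0,-0.0005,0,0,0],[0,0,0,0,0,0]]]' >/dev/null && python3 chk.py &&
python3 -m handwheel '[[[0,0,-0.001,0,0,0],[0,0,-0.0005,0,0,0],[0,0,0,0,0,0]]]' >/dev/null && python3 chk.py &&
python3 -m handwheel '[[[0,0,-0.001,0,0,0],[0,0,-0.0005,0,0,0],[0,0,0,0,0,0]]]' >/dev/null && python3 chk.py &&
python3 -m handwheel '[[[0,0,-0.001,0,0,0],[0,0,-0.0005,0,0,0],[0,0,0,0,0,0]]]' >/dev/null && python3 chk.py &&
python3 -m handwheel '[[[0,0,-0.001,0,0,0],[0,0,-0.0005,0,0,0],[0,0,0,0,0,0]]]' >/dev/null && python3 chk.py &&
python3 -m handwheel '[[[0,0,-0.001,0,0,0],[0,0,-0.0005,0,0,0],[0,0,0,0,0,0]]]' >/dev/null && python3 chk.py
```

```text
z 0.1769 F [-0.2  0.1 -4.7]
z 0.1757 F [-0.1 -0.6 -4.4]
z 0.1741 F [-0.6  0.1 -4.5]
z 0.1726 F [ 1.   0.6 -5.3]
z 0.1711 F [-0.4 -0.3 -4.4]
z 0.1696 F [ 0.8 -0.2 -4.9]
z 0.1681 F [-0.2 -0.4 -4.3]
z 0.1672 F [-0.   0.4 -4.2]
z 0.1668 F [-2.6 -0.1  4.7]
```

```bash
python3 -m handwheel '[[[0,0,0,0,0,0],[0,0,-0.0003,0,0,0],[0,0,0,0,0,0],[0,0,0,0,0,0]]]'; python3 chk.py
```

```text
time: 9.95
tool_pos: [0.5326, 0.1347, 0.1667]
tool_rot: [-0.0, 0.998, -0.06, 0.001]
contact_force: [-3.8, -0.4, 7.3]
gripper_width: 0.344
grasp_force: 61.6
z 0.1667 F [-3.8 -0.4  7.3]
```

```bash
python3 -m handwheel '[[[0,0,-0.0003,0,0,0],[0,0,0,0,0,0],[0,0,0,0,0,0]]]'|grep -E 'time|contact'; python3 -m handwheel '[[[0,0,0,0,0,0],[0,0,0,0,0,0]]]'|grep -E 'time|contact';
```

```text
time: 10.2
contact_force: [-3.5, -1.3, 8.1]
time: 10.37
contact_force: [-3.3, -1.3, 6.9]
```

```bash
for i in 1; do python3 -m handwheel '[[[0,0,-0.0003,0,0,0],[0,0,0,0,0,0]]]'|grep -E 'contact'; done; python3 -m handwheel '[[[0,0,0,0,0,0]]]'|grep -E 'contact';python3 -m handwheel '[[[0,0,0,0,0,0]]]'|grep -E 'contact';python3 -m handwheel '[[[0,0,0,0,0,0]]]'|grep -E 'time|contact|tool_pos'
```

```text
contact_force: [-4.4, -1.6, 7.7]
contact_force: [-4.7, -0.8, 8.4]
contact_force: [-3.1, -0.3, 8.8]
time: 10.78
tool_pos: [0.5327, 0.1347, 0.1666]
contact_force: [-3.8, -0.9, 8.7]
```

```bash
python3 -m handwheel '[[[0,0,-0.0003,0,0,0],[0,0,0,0,0,0]]]'|grep -E 'contact'; python3 -m handwheel '[[[0,0,0,0,0,0],[0,0,0,0,0,0]]]'|grep -E 'contact';python3 -m handwheel '[[[0,0,0,0,0,0],[0,0,0,0,0,0]]]'|grep -E 'contact';python3 -m handwheel '[[[0,0,0,0,0,0],[0,0,0,0,0,0]]]'|grep -E 'time|contact|tool_pos'
```

```text
contact_force: [-4.4, 0.3, 9.7]
contact_force: [-4.2, -1.2, 9.6]
contact_force: [-3.8, -0.2, 10.6]
time: 11.45
tool_pos: [0.5328, 0.1347, 0.1666]
contact_force: [-4.1, -1.2, 10.4]
```

```bash
python3 -m handwheel '[[[0,0,0,0,0,0],[0,0,0,0,0,0],[0,0,0,0,0,0],[0,0,0,0,0,0]]]'|grep -E 'contact'; python3 -m handwheel '[[[0.0003,0,0.0004,0,0,0],[0,0,0.0004,0,0,0],[0,0,0.0004,0,0,0],[0,0,0,0,0,0],[0,0,0,0,0,0]]]'|grep -E 'time|contact|tool_pos'
```

```text
contact_force: [-4.2, -1.6, 8.4]
time: 12.2
tool_pos: [0.5327, 0.1346, 0.1667]
contact_force: [-3.2, -0.5, 5.9]
```

```bash
python3 -m handwheel '[[[-0.0005,0,0.0004,0,0,0],[0,0,0.0003,0,0,0],[0,0,0,0,0,0],[0,0,0,0,0,0]]]'|grep -E 'time|contact|tool_pos'
```

```text
time: 12.53
tool_pos: [0.5324, 0.1347, 0.1668]
contact_force: [-1.3, -0.0, 5.6]
```

```bash
python3 -m handwheel '[[[-0.0002,0,0.0004,0,0,0],[0,0,0.0003,0,0,0],[0,0,0,0,0,0],[0,0,0,0,0,0]]]'|grep -E 'time|contact|tool_pos'
python3 -m handwheel '[[[0,0,0,0,0,0],[0,0,0,0,0,0],[0,0,0,0,0,0],[0,0,0,0,0,0],[0,0,0,0,0,0],[0,0,0,0,0,0],[0,0,0,0,0,0],[0,0,0,0,0,0]]]' 1
```

```text
time: 12.87
tool_pos: [0.5321, 0.1346, 0.1669]
contact_force: [-0.2, -0.5, 4.3]
time: 13.53
tool_pos: [0.5317, 0.1346, 0.1667]
tool_rot: [0.0, 0.998, -0.06, -0.0]
contact_force: [0.3, 0.3, 0.4]
gripper_width: 1.0
grasp_force: 0.0
```

```bash
python3 -m handwheel '[[[0,0,0.004,0,0,0],[0,0,0.008,0,0,0],[0,0,0.012,0,0,0],[0,0,0.015,0,0,0],[0,0,0.015,0,0,0],[0,0,0.015,0,0,0],[0,0,0.015,0,0,0],[0,0,0.012,0,0,0],[0,0,0.01,0,0,0],[0,0,0.005,0,0,0],[0,0,0,0,0,0],[0,0,0,0,0,0]]]'|grep -E 'time|contact|tool_pos'
python3 - <<'E'
from h import *
c=camera_info("wrist"); im,d=grab_frame("wrist"); v,u=np.mgrid[0:480,0:640].astype(float)
x=(u-c["cx"])/c["fx"];y=(v-c["cy"])/c["fy"];r=np.hypot(x,y)+1e-9;k=np.tan(np.minimum(r,1.5))/r
P=(np.stack([x*k*d,-y*k*d,-d,np.ones_like(d)],-1)@c["T"].T)[...,:3]
n=(np.hypot(P[...,0]-.532,P[...,1]-.135)<.035)&(d>0)&(P[...,2]>.165)&(P[...,2]<.235)
p=P[n]; z=np.percentile(p[:,2],95); p=p[abs(p[:,2]-z)<.003]; print("top z",z,np.median(p,0),"lower end",z-.1635)
im,d=grab_frame("scene")
cv2.imwrite("pics/s3.png",im)
E
```

```text
time: 14.53
tool_pos: [0.5316, 0.1346, 0.2776]
contact_force: [-0.7, 0.3, -0.3]
top z 0.2076077349657077 [0.53140606 0.13084788 0.20656424] lower end 0.04410773496570769
```

View pics/s3.png

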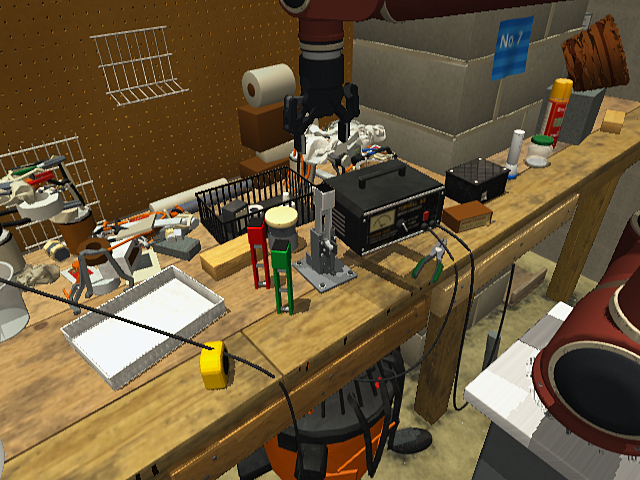

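The scene shows the post standing raised in its channel at about (323,210), with the gripper clear above it. The tape measure, jar, block, pliers and both look-alikes appear unmoved. Handing in.

```bash
python3 -c "
from plant import job_done; print(job_done())"
```

```text
the job is handed in; nothing more can be done
None
```

I handed the job in: the post was raised one rung and its middle rung now rests on the pawl, with its lower end about 44 mm above the bench. The push check read about 10 N for 0.6 s (highest reading 10.6 N); I then let go, and the things round it look unmoved.

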